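# Select slow forward on the slab roller

### The job

Set the slab roller's gear lever for a slow forward pass: with fingertips only, gently push its red knob through the H-shaped gate, out of the right-hand side, across neutral and fully home into the far left slot, the one marked with the green dot. Do not grip the knob, do not let the lever go into the near left slot (yellow dot) on the way, and leave everything else on the machine and table where it is.

Things in the scene. Friction and masses are not known exactly. Their poses are not given: they have to be found in the camera images.
- slab_roller: Motorised slab roller, fixed: sage-green gear case 220 x 170 mm, cover 153 mm above the table, on it a steel gate plate 124 x 108 mm with its top at 180 mm. Origin on the table right below the gate's middle; x = away from the robot, along the slots; y = to the machine's left; z up; turned up to 15 degrees. Grey motor on the right (y -85 to -245 mm), up to 140 mm high; the red stop button low on the near face is not the knob.
- lever_knob: Red plastic knob of the gear lever, a body of revolution 34 mm in diameter and 45 mm high; origin at its centre, z up along the lever (172.5 mm above the lever's pivot). It is fixed on a steel stem of 12 mm diameter that goes down through the gate.
- lever_cross (a joint): Sideways lean of the lever (rad) about its pivot, which lies 76 mm above the table right below the gate's middle: -0.2 in the right-hand slots, +0.2 in the left-hand slots; stops at -0.205 and +0.205. It stays where it is left; about 2.5 N at the knob moves it.
- lever_shift (a joint): Lean of the lever along the slots (rad), same pivot: 0 in neutral, +0.24 at the stop of a far slot, -0.24 at that of a near slot. Knob centre in the machine's axes: x = 172.5 mm sin(shift), y = 172.5 mm sin(cross) cos(shift), z = 76 mm + 172.5 mm cos(cross) cos(shift). Stays where left; about 2.5 N moves it. Starts anywhere along the right-hand side, in its near or far slot or between.
- gate_center (a point): Middle of the H-shaped gate on the plate's top face. Two parallel slots, left and right (18 mm wide, 40 mm apart, along the machine's x, ends 32 mm before and behind the middle), joined by one 18 mm wide passage through the middle (neutral). Round-nosed tongues between the slots stop the stem: the lever crosses only within about 0.03 rad of neutral.
- green_slot (a point): Green dot of 18 mm diameter on the gate plate at the end of the far left slot, 47 mm beyond and 20 mm to the left of the gate's middle (slow forward). The other dots: yellow at the near left slot, blue far right, white near right.
- handwheel (a point): Top of the near black handwheel (64 mm in diameter, 250 mm above the table) 125 mm to the left of the gate's middle, on the green roller cheek, a plate 215 mm high that begins 115 mm to the left. Nothing else within 120 mm of the gate's middle rises above the gate plate but the lever. Left of the cheek lie two steel rollers and a plywood bed.
- rolling_pin: Loose wooden rolling pin, 52 mm thick, 330 mm long, lying on the table along its own x; origin under its middle.
- mug: Loose stone-grey mug, 76 mm wide, 85 mm high, on the table; origin under its centre.
- tool_pot: Loose oat-coloured pot with modelling tools, 84 mm wide, 195 mm high with the tools, on the table; origin under its centre.
- bowl: Loose charcoal bowl, 130 mm wide, 60 mm high, on the table; origin under its centre.
- glaze_jar: Loose amber jar with a white cap, 72 mm wide, 95 mm high, on the table; origin under its centre.
- beaker: Loose pink beaker, 68 mm wide, 80 mm high, on the plywood bed 104 mm above the table; origin under its centre.
- guide_stick: Loose wooden thickness stick, 80 x 28 x 8 mm, lying on the bed; origin under its centre.
- wooden_rib: Loose dark wooden rib, 35 x 85 x 7 mm, lying on the gear case cover (153 mm above the table) just in front of the gate; origin under its centre.

How it is judged:
At the end, for the whole second after the job is handed in: The lever stands at rest in the far left slot (green dot): leaning more than 0.13 rad to the left and more than 0.205 rad away from the robot, that is within 6 mm of the stop at the knob (value of joint lever_cross above 0.13 rad and value of joint lever_shift above 0.205 rad and linear speed of lever_knob below 0.01 m/s); the robot touches nothing.
It fails at once if the lever goes into the near left slot (yellow dot), more than 0.09 rad (15 mm at the knob) from neutral (value of joint lever_cross above 0.1 rad and value of joint lever_shift below -0.09 rad).
It fails at once if the knob is gripped or forced: more than 35 N between fingers and knob (contact force between the fingers and lever_knob above 35 N).
It fails at once if a loose thing is lifted or shifted by more than 15 mm (distance of any of rolling_pin, mug, tool_pot, bowl, glaze_jar, beaker, guide_stick, wooden_rib from where it was at the start of the episode above 0.015 m).
It also fails if it takes over 48 s, if anything falls off the work surface, if the arm or the gripper's body presses on something with over 40 N, if the wrist force passes 120 N, or if a joint passes its speed limit or range.

### The arm

A 7-joint arm with a two-finger parallel gripper is mounted at the origin on the work surface. World frame = base frame: x ahead of the robot, y to its left, z up, the work surface at z = 0. Lengths are in m, angles in rad, forces in N, time in s.
With the tool pointing down it reaches from about 0.425 to 0.875 m from the base axis. Payload 4.7 kg.
Tool frame: the origin (TCP) lies at the very end of the fingers, on their centre line; the grasp point (between the pads) lies 19 mm behind it; z points along the fingers, y is the line along which they close (so a half turn about z gives the same grasp; the last joint's range is limited). The gripper opens to 87 mm and grips with 3 to 60 N. Pads are 19 mm wide; open, the fingers measure 117 mm over their backs; the gripper's body (75 mm by 190 mm) begins 51 mm behind the grasp point.
Start: joints at [-1.11, 0.321, -0.07, 1.45, 0.023, 1.371, -0.057], TCP at [0.281, 0.586, 0.223] pointing down, gripper open.
Joint ranges: [-2.86, 2.86], [-0.3, 2.09], [-1.38, 1.24], [0.06, 2.45], [-1.56, 4.7], [0.09, 2.05], [-2.69, 2.69]. Speed limits (rad/s): [2.57, 2.57, 3.14, 3.14, 3.14, 3.14, 3.14].

### API

Orientations are given as a rotation vector (axis times angle).
In Python, from bench import ctrl gives the robot as it stands.
- The arm moves only by the shell command python3 -m jog 'ROWS' [FORCE]. ROWS is JSON, a list that holds one entry, the list of rows, each a list of 7 numbers: the shift along the tool's x, y, z in mm, then the turn, a rotation vector about the tool's x, y, z in degrees, then the finger opening in mm, from 0 to 87. A call has 1 to 10 rows; each row is the pose to reach, as a shift and turn from the pose commanded when the call began, along the tool's axes at that moment; what a row does not reach only later rows make up. A row lasts 1/10 s, in which the tool goes at most 50 mm and 8.59 degrees, less where a joint would pass 70% of its speed; a pose out of reach is approached as far as the arm can. A call with a gripper value outside its range is refused whole. The fingers move at their own pace and stop on an object; FORCE is the grip in N (left out, the last holds). Time passes only in rows, so rows that repeat a pose let the fingers close. It gives the time, the measured TCP pose, the force, the opening and the grip force at its end, in the units of the state.
- ctrl.get_state(): the state, without advancing time (a new reading comes with each control period).
- ctrl.get_image(name): name is "side" or "top" or "wrist"; returns a dict with "image" (420x560x3 uint8, red, green, blue), "depth" (420x560 float32, m along the optical axis (not along the pixel's ray), 0 where there is no reading), "fov_y" (degrees; the focal length in pixels is half the picture's height over the tangent of half this angle, whatever the lens; pixels are square), "cx", "cy" (the principal point, pixels), "rvec" (rotation vector, rad) and "tvec" (3), from world to camera coordinates, as OpenCV has them. Camera axes: x right, y down, z forward; pixel columns grow to the right and rows downward; lengths in m; the calibration is good to about 2 mm. The wrist camera is an equidistant fisheye: a pixel r from the principal point sees the ray r / f radians off the axis. A picture is of the moment at which its call begins.
- ctrl.close_job(): hands the job in; it is judged then, once.
The state is a dict: "time": time; "joint_positions": joint angles; "qd": joint speeds; "joint_torque": joint torques, N m; "position": TCP position; "tool_rot": TCP orientation; "ft_force": force on the tool from outside, world axes, zero at the start; "torque": the same for the moment, N m; "grip_width": opening from 0.0 (shut) to 1.0 (fully open); "grip_force": force on a finger pad.
Only numpy, scipy, OpenCV 4.12 (cv2) and the standard library are available. Lean on these libraries where they do the work, as an engineer would, in place of code of your own. Each camera call takes 0.05 s, during which the arm holds its last target. There are 200 camera calls.

## Working session

There is one attempt and no reset: what is moved stays moved. The work goes in short steps, Python scripts to look and compute and a shell command to move; the robot and the scene stay as the last step left them, time stands still between calls to the robot, and variables do not carry over. Pictures are saved under pics/ and viewed, at most 10 in all, crops included, and the job is handed in when it is done.

```bash
ls; mkdir -p pics; python3 - <<'E'
from bench import ctrl
import cv2,numpy as np
s=ctrl.get_state(); print({k:np.round(v,3) for k,v in s.items()})
ims=[]
for n in("side","top"):
    d=ctrl.get_image(n); np.savez(f"{n}0.npz",**d); cv2.imwrite(f"pics/{n}0.png",d["image"][:,:,::-1]); print(n,d["fov_y"],d["cx"],d["cy"],d["rvec"],d["tvec"])
E
```

```text
pics
{'time': np.float64(0.0), 'joint_positions': array([-1.11 ,  0.322, -0.07 ,  1.452,  0.023,  1.371, -0.057]), 'qd': array([-0.   , -0.001,  0.001,  0.002, -0.001, -0.   , -0.001]), 'joint_torque': array([-0.0000e+00, -4.9127e+01, -4.0500e-01, -3.1253e+01, -6.4000e-02,
        4.4000e-02,  0.0000e+00]), 'position': array([0.281, 0.586, 0.221]), 'tool_rot': array([-6.960e-01, -3.063e+00,  3.000e-03]), 'ft_force': array([-0.062, -0.269, -0.292]), 'torque': array([-0.02 , -0.016, -0.012]), 'grip_force': np.float64(0.0), 'grip_width': np.float64(1.002)}
side 55.13338276456655 276.9443808744761 211.6955281156599 [ 2.23872134 -0.21439983  0.08864942] [-0.53945067  0.14003     1.30487997]
top 52.94957124207256 278.7886893083221 212.08154111651902 [ 2.22451289 -2.17720815  0.07208207] [-0.14513333  0.51642251  1.27832859]
```

View pics/top0.png

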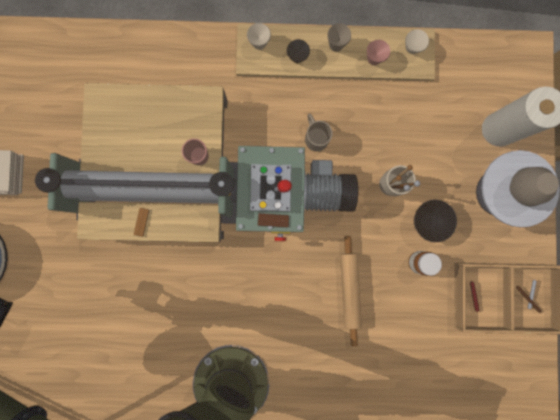

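View pics/side0.png

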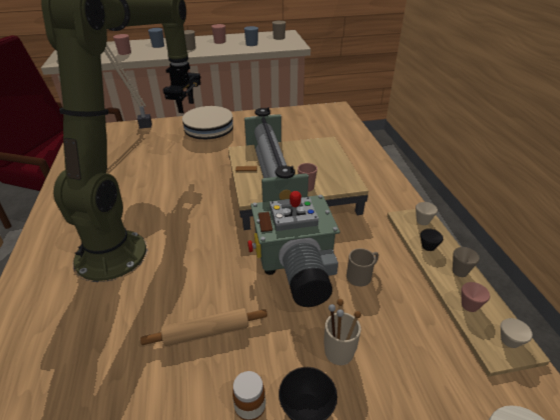

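The top view shows the knob at about (285,186) and the gate's dots: green (264,170), blue (278,170), yellow (263,205), white (277,205). The handwheel is at (221,184). The side view shows the knob at about (295,199).

```bash
cat > h.py <<'E'
import numpy as np,cv2
from scipy.spatial.transform import Rotation as R
def load(n): return dict(np.load(n))
def ray(d,u,v):
    f=d["image"].shape[0]/2/np.tan(np.radians(d["fov_y"])/2)
    x,y=(u-d["cx"])/f,(v-d["cy"])/f
    Rm=cv2.Rodrigues(d["rvec"])[0]; c=-Rm.T@d["tvec"]
    r=Rm.T@np.array([x,y,1]); return c,r
def plane(d,u,v,z):
    c,r=ray(d,u,v); return c+r*(z-c[2])/r[2]
def two(a,b):
    (c1,r1),(c2,r2)=a,b
    t=np.linalg.lstsq(np.stack([r1,-r2],1),c2-c1,rcond=None)[0]
    p,q=c1+t[0]*r1,c2+t[1]*r2; return (p+q)/2,np.linalg.norm(p-q)
def blobs(d,box,lo,hi,amin=8):
    x0,y0,x1,y1=box; h=cv2.cvtColor(d["image"][y0:y1,x0:x1],cv2.COLOR_RGB2HSV)
    if lo[0]>hi[0]: m=cv2.inRange(h,(lo[0],lo[1],lo[2]),(180,255,255))|cv2.inRange(h,(0,lo[1],lo[2]),hi)
    else: m=cv2.inRange(h,lo,hi)
    n,_,st,c=cv2.connectedComponentsWithStats(m)
    return [(c[i]+[x0,y0],st[i,4],st[i,:4]+[x0,y0,0,0]) for i in range(1,n) if st[i,4]>=amin]
E
python3 - <<'E'
from h import *
t=load("top0.npz"); s=load("side0.npz")
box=(248,155,298,216)
for n,lo,hi in(("green",(45,120,80),(85,255,255)),("blue",(105,120,80),(130,255,255)),("yellow",(20,130,130),(35,255,255))):
    for c,a,b in blobs(t,box,lo,hi): print(n,c,a,plane(t,*c,.18).round(4))
kt=blobs(t,(265,165,298,216),(172,150,80),(6,255,255)); ks=blobs(s,(275,180,315,215),(172,150,80),(6,255,255))
print(kt,ks)
for c,a,b in kt:
  for e,_,_ in ks: print(two(ray(t,*c),ray(s,*e)), plane(t,*c,.245))
for n,d,b in(("top",t,(205,145,305,235)),("side",s,(235,150,345,240))):
    x0,y0,x1,y1=b; im=cv2.resize(d["image"][y0:y1,x0:x1],None,fx=5,fy=5,interpolation=cv2.INTER_CUBIC); cv2.imwrite(f"pics/{n}0c.png",im[:,:,::-1])
E
```

```text
green [263.13636364 169.31818182] 22 [ 0.6248 -0.0875  0.18  ]
blue [278.04 169.6 ] 25 [ 0.6249 -0.1275  0.18  ]
yellow [262.4516129  204.41935484] 31 [ 0.5302 -0.0878  0.18  ]
[(array([283.8018018 , 185.40540541]), np.int32(111), array([278, 181,  13,  10]))] [(array([295.02083333, 195.79166667]), np.int32(96), array([290, 191,  11,  11]))]
(array([ 0.57471998, -0.14228969,  0.25681372]), np.float64(0.002138009170074344)) [ 0.57503381 -0.14240291  0.245     ]
```

View pics/top0c.png

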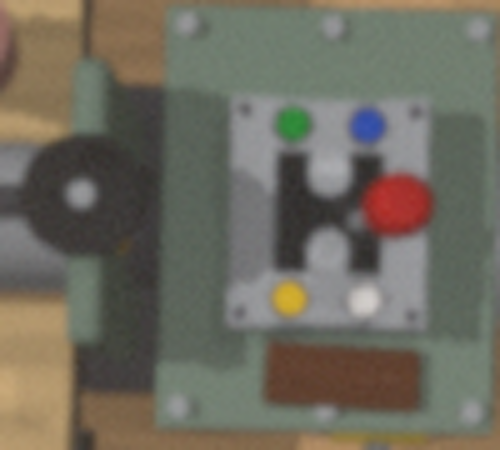

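Gate middle is at about (0.5775, −0.1077) with yaw near 0. The knob is at (0.5745, −0.142), which is neutral on the right-hand side. I'll go up and around first, with the fingers shut and the tool aligned to the machine.

```bash
cat >> h.py <<'E'
def shift(*targets):
    from bench import ctrl
    s=ctrl.get_state(); M=R.from_rotvec(s["tool_rot"])
    print("t",s["time"],"pos",s["position"].round(4),"f",s["ft_force"].round(1),"axes x",M.as_matrix()[:,0].round(3),"z",M.as_matrix()[:,2].round(3))
    print("turn to straight",np.degrees((M.inv()*R.from_matrix(np.diag([-1,1,-1.]))).as_rotvec()).round(2))
    for t in targets: print(t,(M.inv().apply(np.array(t)-s["position"])*1000).round(1))
E
python3 -c "
from h import *
shift((.281,.586,.36),(.5,.35,.36),(.575,-.2,.36))"
```

```text
t 0.1 pos [0.2807 0.5857 0.2216] f [ 0.2 -0.5 -0.5] axes x [-0.902  0.432 -0.   ] z [-0.001 -0.002 -1.   ]
turn to straight [-1.00e-01 -2.00e-02 -2.56e+01]
(0.281, 0.586, 0.36) [-2.000e-01  1.000e-01 -1.384e+02]
(0.5, 0.35, 0.36) [-299.6 -118.1 -138.2]
(0.575, -0.2, 0.36) [-604.9 -581.7 -137.4]
```

```bash
python3 -m jog '[[[0,0,-50,0,0,0,0],[0,0,-100,0,0,0,0],[0,0,-138,0,0,0,0],[-50,-20,-138,0,0,-6,0],[-100,-40,-138,0,0,-12,0],[-150,-60,-138,0,0,-18,0],[-200,-80,-138,0,0,-25.6,0],[-250,-100,-138,0,0,-25.6,0],[-300,-118,-138,0,0,-25.6,0],[-300,-118,-138,0,0,-25.6,0]]]' 20
python3 -c "
from h import *
shift((.575,-.2,.36))"
```

```text
time: 1.1
position: [0.5044, 0.3443, 0.3602]
tool_rot: [0.012, 3.14, -0.005]
ft_force: [0.5, -0.5, -0.0]
grip_width: 0.172
grip_force: 0.0
t 1.1 pos [0.5044 0.3443 0.3602] f [ 0.5 -0.5 -0. ] axes x [-1.     0.008 -0.001] z [ 0.001 -0.003 -1.   ]
turn to straight [-0.17  0.08 -0.46]
(0.575, -0.2, 0.36) [ -74.9 -543.7    1.9]
```

```bash
python3 -m jog '[[[-7,-50,0,0,0,0,0],[-14,-100,0,0,0,0,0],[-20,-150,0,0,0,0,0],[-27,-200,0,0,0,0,0],[-34,-250,0,0,0,0,0],[-41,-300,0,0,0,0,0],[-48,-350,0,0,0,0,0],[-55,-400,0,0,0,0,0],[-61,-450,0,0,0,0,0],[-68,-500,0,0,0,0,0]]]' >/dev/null
python3 -m jog '[[[-7,-45,0,0,0,0,0],[-7,-50,0,0,0,0,0],[-7,-50,0,0,0,0,0],[-7,-50,0,0,0,0,0]]]'
python3 - <<'E'
from h import *
from bench import ctrl
shift((.575,-.2,.24))
d=ctrl.get_image("wrist"); cv2.imwrite("pics/w1.png",d["image"][:,:,::-1])
d=ctrl.get_image("side"); np.savez("side1.npz",**d); im=cv2.resize(d["image"][110:270,210:410],None,fx=4,fy=3.75); cv2.imwrite("pics/s1.png",im[:,:,::-1])
E
```

```text
time: 2.5
position: [0.5751, -0.1935, 0.3601]
tool_rot: [0.003, -3.141, -0.002]
ft_force: [0.4, -0.2, -0.3]
grip_width: 0.005
grip_force: 0.0
t 2.5 pos [ 0.5751 -0.1935  0.3601] f [ 0.4 -0.2 -0.3] axes x [-1.    -0.002  0.001] z [-0.001  0.001 -1.   ]
turn to straight [ 0.08 -0.03  0.11]
(0.575, -0.2, 0.24) [  0.   -6.7 120.1]
```

View pics/s1.png

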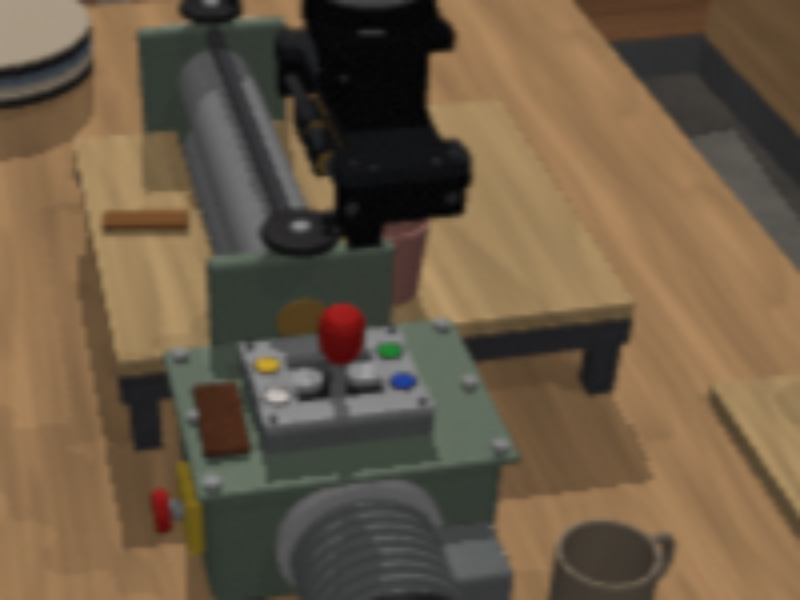

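View pics/w1.png

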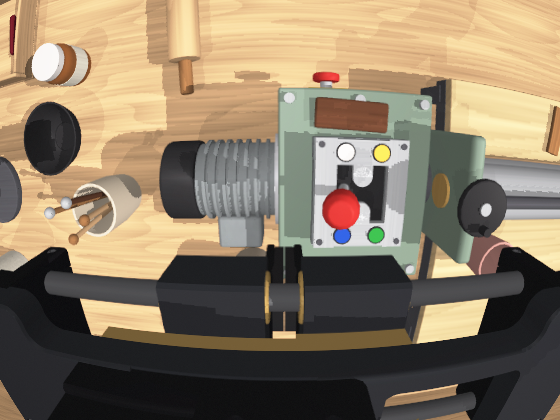

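The wrist view shows the knob at (341,209) on the right-hand side, with the stem level with the neutral passage. The fingers are clear to its right, so I'll descend.

```bash
python3 -m jog '[[[0,0,30,0,0,0,0],[0,0,60,0,0,0,0],[0,0,90,0,0,0,0],[0,0,115,0,0,0,0],[0,0,127,0,0,0,0],[0,0,127,0,0,0,0],[0,0,127,0,0,0,0],[0,5,127,0,0,0,0],[0,10,127,0,0,0,0],[0,10,127,0,0,0,0]]]'
python3 -m jog '[[[0,5,0,0,0,0,0],[0,9,0,0,0,0,0],[0,13,0,0,0,0,0],[0,17,0,0,0,0,0],[0,21,0,0,0,0,0],[0,25,0,0,0,0,0],[0,25,0,0,0,0,0]]]'
python3 - <<'E'
from h import *
from bench import ctrl
t=ctrl.get_image("top");s=ctrl.get_image("side")
print([b for b in blobs(t,(250,165,298,216),(172,150,80),(6,255,255))])
print([b for b in blobs(s,(265,170,315,215),(172,150,80),(6,255,255))])
im=s["image"][110:270,210:410]
E
```

```text
time: 3.6
position: [0.5755, -0.1839, 0.2345]
tool_rot: [-0.003, 3.14, 0.001]
ft_force: [-1.1, 0.4, 0.4]
grip_width: 0.007
grip_force: 0.0
time: 4.3
position: [0.5751, -0.16, 0.234]
tool_rot: [-0.001, 3.141, -0.0]
ft_force: [-0.8, -1.7, 2.2]
grip_width: 0.007
grip_force: 1.5
[]
[]
```

```bash
python3 -m jog '[[[0,4,0,0,0,0,0],[0,8,0,0,0,0,0],[0,12,0,0,0,0,0],[0,16,0,0,0,0,0],[0,20,0,0,0,0,0],[0,24,0,0,0,0,0],[0,28,0,0,0,0,0],[0,28,0,0,0,0,0]]]'
python3 - <<'E'
from h import *
from bench import ctrl
d=ctrl.get_image("wrist"); cv2.imwrite("pics/w2.png",d["image"][:,:,::-1])
E
```

```text
time: 5.2
position: [0.5748, -0.1309, 0.2333]
tool_rot: [0.002, -3.141, -0.002]
ft_force: [0.5, -1.3, -0.5]
grip_width: 0.004
grip_force: 0.4
```

View pics/w2.png

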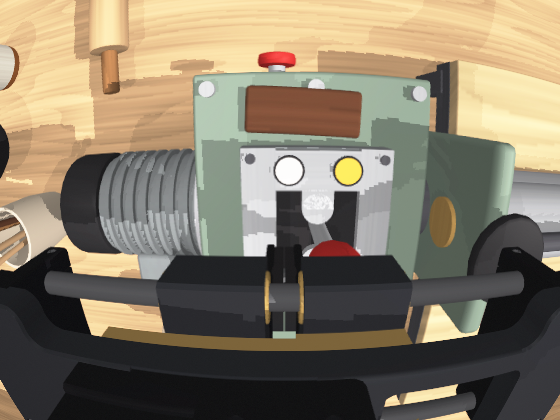

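The knob (335,250) is crossing ahead of the fingertips, with its stem in the neutral passage. I'll carry on left.

```bash
python3 -m jog '[[[0,4,0,0,0,0,0],[0,8,0,0,0,0,0],[0,12,0,0,0,0,0],[0,16,0,0,0,0,0],[0,19,0,0,0,0,0],[0,22,0,0,0,0,0],[0,22,0,0,0,0,0],[0,22,0,0,0,0,0]]]'
```

```text
time: 6.05
position: [0.5748, -0.1095, 0.2334]
tool_rot: [0.001, -3.141, -0.002]
ft_force: [-0.3, -0.1, 0.2]
grip_width: 0.004
grip_force: 0.3
```

```bash
python3 -m jog '[[[0,-8,0,0,0,0,0],[0,-15,0,0,0,0,0],[0,-15,0,0,0,0,0],[20,-15,0,0,0,0,0],[40,-15,0,0,0,0,0],[55,-15,0,0,0,0,0],[55,-15,0,0,0,0,0],[55,-15,0,0,0,0,0]]]'
python3 - <<'E'
from h import *
from bench import ctrl
shift((.52,-.0745,.234))
d=ctrl.get_image("wrist"); cv2.imwrite("pics/w3.png",d["image"][:,:,::-1])
for n in("top","side"):
    t=ctrl.get_image(n); np.savez(n+"2.npz",**t)
    for c,a,b in blobs(t,(240,160,320,216),(172,150,80),(6,255,255)): print(n,c,a,b,plane(t,*c,.2565))
E
```

```text
time: 6.85
position: [0.5203, -0.1252, 0.2339]
tool_rot: [0.0, 3.14, 0.001]
ft_force: [-0.4, -0.1, 0.6]
grip_width: 0.006
grip_force: 0.0
t 6.85 pos [ 0.5203 -0.1252  0.2339] f [-0.4 -0.1  0.6] axes x [-1.     0.    -0.001] z [ 0.001  0.    -1.   ]
turn to straight [ 0.03  0.08 -0.  ]
(0.52, -0.0745, 0.234) [ 0.3 50.7 -0.1]
side [293.42857143 180.21428571] 14 [291 178   5   6] [ 0.58810354 -0.06641234  0.2565    ]
```

View pics/w3.png

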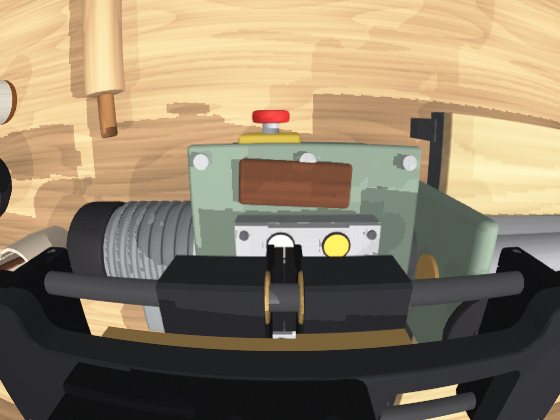

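The wrist view has the knob hidden behind the gripper, and the side view sees a piece of it at (293,180), which fits the left-hand side. The fingers are clear on the near side, so I'll align with the left slot and push away.

```bash
python3 -m jog '[[[0,20,0,0,0,0,0],[0,40,0,0,0,0,0],[0,49,0,0,0,0,0],[0,49,0,0,0,0,0],[-10,49,0,0,0,0,0],[-20,49,0,0,0,0,0],[-26,49,0,0,0,0,0],[-32,49,0,0,0,0,0],[-38,49,0,0,0,0,0],[-38,49,0,0,0,0,0]]]'
python3 -m jog '[[[-4,0,0,0,0,0,0],[-8,0,0,0,0,0,0],[-12,0,0,0,0,0,0],[-16,0,0,0,0,0,0],[-20,0,0,0,0,0,0],[-24,0,0,0,0,0,0],[-24,0,0,0,0,0,0]]]'
```

```text
time: 8.0
position: [0.5582, -0.0768, 0.2333]
tool_rot: [-0.001, -3.141, 0.001]
ft_force: [-0.8, -0.5, 1.5]
grip_width: 0.007
grip_force: 0.8
time: 8.7
position: [0.5818, -0.0742, 0.2328]
tool_rot: [0.003, -3.14, -0.003]
ft_force: [-2.0, 0.2, -0.8]
grip_width: 0.001
grip_force: 1.1
```

```bash
python3 -m jog '[[[-3,0,0,0,0,0,0],[-5,0,0,0,0,0,0],[-7,0,0,0,0,0,0],[-8,0,0,0,0,0,0],[-8,0,0,0,0,0,0]]]'
python3 -m jog '[[[-1,0,0,0,0,0,0],[-2,0,0,0,0,0,0],[-2,0,0,0,0,0,0]]]'
```

```text
time: 9.2
position: [0.5891, -0.0749, 0.2326]
tool_rot: [0.002, -3.139, -0.002]
ft_force: [-5.1, 1.9, -2.7]
grip_width: 0.01
grip_force: 2.0
time: 9.5
position: [0.5918, -0.0765, 0.2334]
tool_rot: [-0.0, -3.141, 0.001]
ft_force: [-2.9, 1.4, -0.1]
grip_width: 0.012
grip_force: 1.5
```

```bash
python3 -m jog '[[[-1,0,0,0,0,0,0],[-2,0,0,0,0,0,0],[-2,0,0,0,0,0,0]]]'
python3 -m jog '[[[15,0,0,0,0,0,0],[40,0,0,0,0,0,0],[60,0,0,0,0,0,0],[60,0,-40,0,0,0,0],[80,0,-80,0,0,0,0],[120,0,-120,0,0,0,0],[140,0,-130,0,0,0,0],[140,0,-130,0,0,0,0]]]'
python3 - <<'E'
from h import *
from bench import ctrl
D={}
for n in("top","side"):
    t=D[n]=ctrl.get_image(n)
    print(n,[b for b in blobs(t,(235,145,330,216),(172,150,80),(6,255,255))])
a,b=D["top"]["image"][140:230,225:325],D["side"]["image"][140:230,240:340]
cv2.imwrite("pics/end.png",cv2.resize(np.hstack([a,b]),None,fx=4,fy=4,interpolation=cv2.INTER_CUBIC)[:,:,::-1])
kt=[b for b in blobs(D["top"],(235,145,330,216),(172,150,80),(6,255,255),40)];ks=[b for b in blobs(D["side"],(265,145,330,216),(172,150,80),(6,255,255),40)]
if kt and ks: print(two(ray(D["top"],*kt[0][0]),ray(D["side"],*ks[0][0])))
E
```

```text
time: 9.8
position: [0.594, -0.0768, 0.2336]
tool_rot: [0.001, 3.141, -0.001]
ft_force: [-2.1, 0.3, -1.7]
grip_width: 0.009
grip_force: 1.6
time: 10.6
position: [0.4546, -0.0773, 0.3686]
tool_rot: [0.002, 3.13, 0.002]
ft_force: [0.3, 0.0, 0.5]
grip_width: 0.009
grip_force: 0.0
top [(array([258.92372881, 167.12711864]), np.int32(118), array([253, 161,  13,  13]))]
side [(array([305.24087591, 184.52554745]), np.int32(137), array([301, 177,  11,  17]))]
(array([ 0.62053068, -0.07853701,  0.24488817]), np.float64(0.000865387423265824))
```

View pics/end.png

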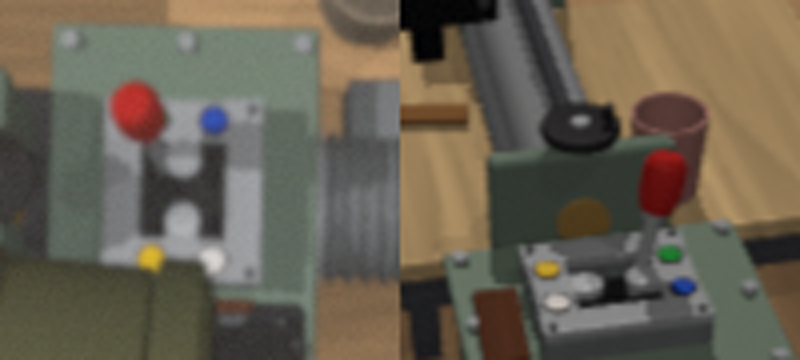

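Left, the top view has the red knob (crop 137,110) over the green dot's spot. Right, the side view has the lever leaning far. It measures about 42 mm beyond the middle, but I haven't felt the stop, so I'll give one more gentle nudge to be sure.

```bash
python3 -m jog '[[[-40,0,30,0,0,0,0],[-70,0,80,0,0,0,0],[-80,0,120,0,0,0,0],[-100,0,134,0,0,0,0],[-120,0,134,0,0,0,0],[-132,0,134,0,0,0,0],[-138,0,134,0,0,0,0],[-140,0,134,0,0,0,0],[-141,0,134,0,0,0,0],[-141,0,134,0,0,0,0]]]'
python3 -m jog '[[[-1,0,0,0,0,0,0],[-1,0,0,0,0,0,0]]]'
python3 -m jog '[[[-1,0,0,0,0,0,0],[-1,0,0,0,0,0,0]]]'
```

```text
time: 11.7
position: [0.5936, -0.0766, 0.2293]
tool_rot: [-0.001, -3.14, -0.0]
ft_force: [-2.9, 0.3, -0.9]
grip_width: 0.004
grip_force: 1.7
time: 11.9
position: [0.5945, -0.0766, 0.2293]
tool_rot: [-0.001, -3.139, -0.0]
ft_force: [-4.8, -1.7, -2.8]
grip_width: 0.003
grip_force: 2.6
time: 12.1
position: [0.5952, -0.0766, 0.2292]
tool_rot: [-0.001, -3.138, -0.0]
ft_force: [-6.2, -0.7, -1.6]
grip_width: 0.004
grip_force: 3.1
```

```bash
python3 -m jog '[[[-1,0,0,0,0,0,0],[-2,0,0,0,0,0,0],[-2,0,0,0,0,0,0]]]'
python3 -m jog '[[[2,0,0,0,0,0,0],[5,0,0,0,0,0,0],[20,0,0,0,0,0,0],[50,0,0,0,0,0,0],[60,0,-50,0,0,0,0],[80,0,-90,0,0,0,0],[120,0,-130,0,0,0,0],[140,0,-130,0,0,0,0],[140,0,-130,0,0,0,0]]]'
python3 - <<'E'
from h import *
from bench import ctrl
D={n:ctrl.get_image(n) for n in("top","side")}
kt=blobs(D["top"],(235,145,330,216),(172,150,80),(6,255,255),40);ks=blobs(D["side"],(265,145,330,216),(172,150,80),(6,255,255),40)
print(two(ray(D["top"],*kt[0][0]),ray(D["side"],*ks[0][0])))
E
```

```text
time: 12.4
position: [0.5964, -0.0766, 0.229]
tool_rot: [-0.001, -3.136, -0.001]
ft_force: [-7.7, 0.4, -2.7]
grip_width: 0.0
grip_force: 4.0
time: 13.3
position: [0.4589, -0.0768, 0.3638]
tool_rot: [0.001, 3.131, 0.003]
ft_force: [0.7, 0.4, -0.1]
grip_width: 0.006
grip_force: 0.0
(array([ 0.62055262, -0.07826396,  0.24466271]), np.float64(0.00112980556931494))
```

The force rose steadily to 7.7 N while the knob's position stayed the same, so the lever is on its stop. The robot is clear, so I'll hand in.

```bash
python3 -m jog '[[[0,0,0,0,0,0,0],[0,0,0,0,0,0,0]]]' >/dev/null; python3 -c "
from bench import ctrl
print(ctrl.close_job())"
```

```text
the job is handed in; nothing more can be done
None
```

The job is handed in: the lever was pushed with closed fingertips across neutral into the far left (green) slot, with the force rising to 7.7 N against its stop, and the robot was clear of everything; no verdict came back.

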